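# Click the canister lid shut

### The arm

A 6-joint arm with a two-finger parallel gripper is mounted at the origin on the work surface. World frame = base frame: x ahead of the robot, y to its left, z up, the work surface at z = 0. Lengths are in m, angles in rad, forces in N, time in s.
With the tool pointing down it reaches from about 0.325 to 0.925 m from the base axis. Payload 3.1 kg.
Tool frame: the origin (TCP) lies between the finger pads; the fingertips stand env.tip_reach ahead of it and the grasp point (between the pads) lies 2 mm behind it (env.tip_reach is the distance from the TCP to the fingertips, in m); z points along the fingers, y is the direction in which the jaws open and shut (so a half turn about z gives the same grasp; the last joint's range is limited). The gripper opens to 85 mm and grips with 20 to 120 N. Pads are 22 mm wide; open, the fingers measure 114 mm over their backs; the gripper's body (76 mm by 85 mm) begins 54 mm behind the grasp point. The pads swing forward as they close: fully open they stand 13 mm farther back than shut.
Start: joints at [1.012, 0.217, 1.613, -0, 1.311, -0.112], TCP at [0.27, 0.564, 0.248] pointing down, gripper open.
Joint ranges: [-2.75, 2.75], [-0.78, 2.1], [0.31, 2.55], [-1.13, 4.27], [0.13, 2.63], [-2.58, 2.58]. Speed limits (rad/s): [2.79, 2.79, 3.14, 3.14, 3.14, 3.14].

### API

Orientations are given as a rotation vector (axis times angle).
In Python, from cell import env gives the robot as it stands.
- The arm moves only by the shell command python3 -m pendant 'ROWS'. ROWS is JSON, a list of rows, each a list of 7 numbers: the shift along the tool's x, y, z in mm, then the turn, a rotation vector about the tool's x, y, z in rad, then the opening, from 0 (shut) to 1 (fully open). In form: [[tx, ty, tz, wx, wy, wz, fingers], ...]. A call has 1 to 8 rows; each row shifts and turns the commanded pose from where the row before left it, along the tool's axes as they then stand; what a row does not reach is not made up. A row lasts 1/12 s, in which the tool goes at most 41.7 mm and 7.16 degrees, less where a joint would pass 70% of its speed; a pose out of reach is approached as far as the arm can. A call is refused whole if a number of a shift passes 41.7 or a number of a turn 0.125, either way. A call with a gripper value outside its range is refused whole. The fingers move at their own pace and stop on an object; the grip force is fixed at half the most. Time passes only in rows, so rows that do not move let the fingers close. It gives the time, the measured TCP pose, the force and the opening at its end, in the units of the state.
- env.observe(): the state, without advancing time (a new reading comes with each control period).
- env.capture(name): name is "scene" or "top"; returns the picture (420x560x3 uint8, red, green, blue); there is no depth.
- env.camera_model(name): a dict with "fx", "fy", "cx", "cy" (pixels), "D" ([k1, k2, p1, p2, k3] as OpenCV has them; the pictures are not rectified), "world_from_camera" (4x4, takes a point from camera to world coordinates). Camera axes: x right, y up, looking along -z (the intrinsics and any distortion apply to the point x, -y, -z); pixel columns grow to the right and rows downward; lengths in m; the calibration is good to about 2 mm. A picture is of the moment at which its call begins. camera_model takes no time and is no camera call.
- env.sign_off(): hands the job in, once; it reports no verdict.
The state is a dict: "time": time; "joints": joint angles; "qd": joint speeds; "effort": joint torques, N m; "position": TCP position; "orientation": TCP orientation; "ft_force": force on the tool from outside, world axes, zero at the start; "moment": the same for the moment, N m; "grip_width": finger opening in m.
Only numpy, scipy, OpenCV 4.12 (cv2) and the standard library are available. Lean on these libraries where they do the work, as an engineer would, in place of code of your own. Each camera call takes 0.05 s, during which the arm holds its last target.

### The job

Close the glass canister: pick the lid up by its wooden knob, set it level in the canister's mouth so that it rests on the orange sealing ring, then press it straight down until you feel the catch inside resist and snap through. The lid drags on the way down and how far it must go is not known beforehand, so go by feel: ease off as soon as it has snapped, never load the glass with more than about 20 N, let go, and leave the bottle, spool, spoon rest and clip where they stand.

Things in the scene. Friction and masses are not known exactly. Their poses are not given: they have to be found in the camera images.
- canister: Clear straight glass canister, 84 mm across outside, 110 mm tall, wall 5.5 mm, open at the top, held to the washstand by a steel foot ring 94 mm across (it does not move). Origin: centre of its underside, z up. In the neck lies an orange sealing ring; below that, on a post in the middle, a round steel click plate 36 mm across.
- canister_mouth (a point): Centre of the canister's round mouth, at rim height (110 mm above the washstand). The mouth is 73 mm across.
- seal (a joint): Travel of the orange sealing ring down the neck in m: 0 = top, its upper face 10 mm below the rim; can go 0.030. Hole 50 mm across. It carries the lid's weight; pushed, it slides down with the lid against a steady drag of 2 to 4 N and stays where it is left.
- click (a joint): Travel of the click plate in m: 0 = up, 0.006 = snapped down, where it stays. The lid's boss meets it after sinking a hidden 3 to 20 mm from rest, different each time. The push, drag included, then peaks at 10 to 12 N within 2 mm; at 0.003 the plate tips over and snaps to 0.006 by itself and the push falls back to the drag; 3 mm further is a dead stop. Let go before 0.003, it springs back.
- lid: Round metal lid with a walnut knob, loose, 100 to 160 g, 46 mm tall in all, standing knob up. Origin: centre of its underside, z up. From the bottom: boss 40 mm across and 8 mm high, disc 67 mm across and 10 mm thick (lower edge bevelled), knob 22 mm across and 28 mm tall. Resting on the sealing ring, its origin is 18 mm below the rim and the knob's top 28 mm above the rim.
- lid_knob (a point): Centre of the flat top of the lid's knob, 46 mm above the lid's origin.
- pump_bottle: Empty frosted plastic pump bottle, 60 mm across, 161 mm tall, loose; bystander. Origin: centre of its underside.
- spool: Walnut spool, 40 mm across, 50 mm tall, standing, loose; bystander. Origin: centre of its underside.
- spoon_rest: Blue glazed ceramic spoon rest, dish 90 mm across and 18 mm high, with a tail reaching 112 mm towards its -x, loose; bystander. Origin: centre of the dish's underside.
- bulldog_clip: Steel bulldog clip, about 50 by 50 mm and 18 mm high, lying flat, loose; bystander. Origin: centre of its underside.

How it is judged:
On the way, in this order (a step that is already met when the one before it is completed fails the run):
1. the lid sits centred and level in the canister's mouth, the catch not yet pressed (horizontal distance between lid and canister_mouth below 0.006 m and z of lid in the frame of canister_mouth below -0.012 m and angle between lid's own z axis and vertical below 0.12 rad and value of joint click below 0.002 m), for 0.1 s.
2. the catch has snapped through under the lid (value of joint click above 0.0045 m and horizontal distance between lid and canister_mouth below 0.006 m and z of lid in the frame of canister_mouth below -0.021 m), for 0.2 s.
At the end, for the whole second after the job is handed in: The click plate is down (joint over 4.5 mm of 6), the lid rests level (within 0.1 rad) and centred (within 6 mm) in the mouth, its underside more than 21 mm below the rim, still and let go (all of step 2 and angle between lid's own z axis and vertical below 0.1 rad and linear speed of lid below 0.02 m/s); the robot touches nothing.
It fails at once if the canister is loaded with more than 22 N (contact force between canister and anything else above 22 N).
It fails at once if the pump bottle is moved more than 20 mm or tipped (distance of pump_bottle from where it was at the start of the episode above 0.02 m or angle between pump_bottle's own z axis and vertical above 0.3 rad).
It fails at once if the spool is moved more than 20 mm or tipped (distance of spool from where it was at the start of the episode above 0.02 m or angle between spool's own z axis and vertical above 0.3 rad).
It fails at once if the spoon rest is moved more than 20 mm (distance of spoon_rest from where it was at the start of the episode above 0.02 m).
It fails at once if the bulldog clip is moved more than 20 mm (distance of bulldog_clip from where it was at the start of the episode above 0.02 m).
It also fails if it takes over 64 s, if anything falls off the work surface, if the arm or the gripper's body presses on something with over 40 N, if the wrist force passes 120 N, or if a joint passes its speed limit or range.

## Working session

There is one attempt and no reset: what is moved stays moved. The work goes in short steps, Python scripts to look and compute and a shell command to move; the robot and the scene stay as the last step left them, time stands still between calls to the robot, and variables do not carry over. Pictures are saved under pics/ and viewed, and the job is handed in when it is done.

```bash
ls; mkdir -p pics
python3 - <<'E'
from cell import env
import cv2
print(env.observe(), env.tip_reach)
for n in("scene","top"):
    im=env.capture(n); cv2.imwrite(f"pics/{n}0.png",im[:,:,::-1]); print(env.camera_model(n))
E
```

```text
pics
{'time': 0.0, 'joints': array([ 1.01182135e+00,  2.17781639e-01,  1.61494387e+00, -4.58035282e-06,
        1.31129039e+00, -1.12210342e-01]), 'qd': array([ 8.49784448e-04,  1.40434497e-03,  3.85092898e-04,  1.59303845e-04,
        2.87914408e-04, -5.88677445e-05]), 'effort': array([-2.96544013e-04, -3.96852100e+01, -3.03850150e+01, -1.93565115e-04,
        9.92184825e-03,  1.81431787e-06]), 'position': array([0.26960226, 0.56299728, 0.24694609]), 'orientation': array([-0.69577626, -3.06276011,  0.00359547]), 'ft_force': array([-0.11371405, -0.14025841, -0.66375602]), 'moment': array([-0.02533479, -0.02162844, -0.00639986]), 'grip_width': 0.085299343694998} 0.017
{'fx': 396.09896916522155, 'fy': 396.09896916522155, 'cx': 279.4577622226419, 'cy': 211.19291273663015, 'D': array([-0.04671953,  0.        ,  0.        ,  0.        ,  0.        ]), 'world_from_camera': array([[-0.15408101, -0.53125241,  0.83308458,  1.22218953],
       [ 0.9878256 , -0.10112033,  0.11821699,  0.09272323],
       [ 0.02143872,  0.84115727,  0.54036545,  0.50560985],
       [ 0.        ,  0.        ,  0.        ,  1.        ]])}
{'fx': 510.2351917296111, 'fy': 510.2351917296111, 'cx': 285.606498074393, 'cy': 208.98680584114092, 'D': array([-0.03868079,  0.        ,  0.        ,  0.        ,  0.        ]), 'world_from_camera': array([[ 2.42888660e-02,  9.97301220e-01, -6.92843902e-02,
         4.91544438e-01],
       [-9.99701945e-01,  2.44012129e-02,  7.75538759e-04,
        -2.02110986e-02],
       [ 2.46406890e-03,  6.92449027e-02,  9.97596648e-01,
         1.21702067e+00],
       [ 0.00000000e+00,  0.00000000e+00,  0.00000000e+00,
         1.00000000e+00]])}
```

View pics/scene0.png

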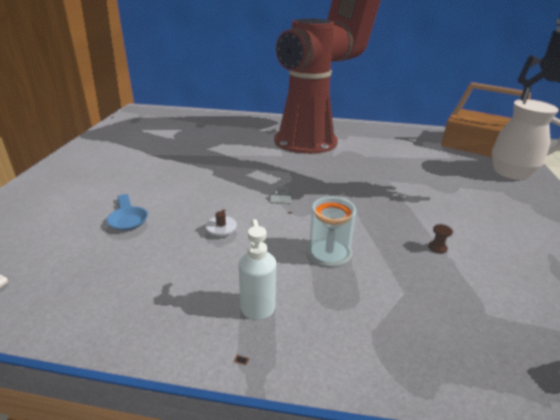

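View pics/top0.png

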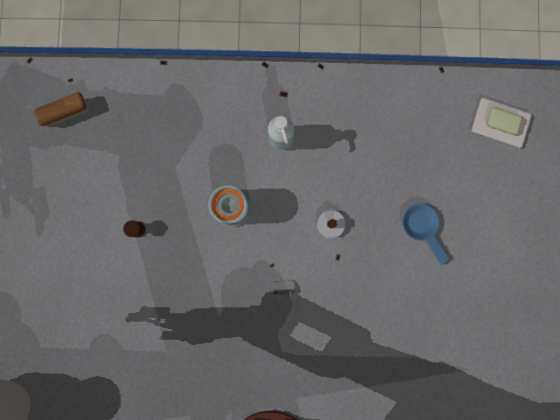

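The top view shows the lid at about (331,224), the canister with its orange ring at (228,204) and the bottle at (281,132). The spool is at (134,229), the spoon rest at (422,222) and the clip at (284,287).

```bash
cat > h.py <<'E'
import numpy as np, cv2
from cell import env
def ray(n,uv):
    m=env.camera_model(n);K=np.array([[m['fx'],0,m['cx']],[0,m['fy'],m['cy']],[0,0,1]])
    p=cv2.undistortPoints(np.array([[uv]],float),K,m['D'])[0,0]
    T=m['world_from_camera'];d=T[:3,:3]@np.array([p[0],-p[1],-1]);return T[:3,3],d/np.linalg.norm(d)
def onz(n,uv,z):
    o,d=ray(n,uv);return o+d*(z-o[2])/d[2]
def proj(n,P):
    m=env.camera_model(n);K=np.array([[m['fx'],0,m['cx']],[0,m['fy'],m['cy']],[0,0,1]])
    T=np.linalg.inv(m['world_from_camera']);c=T[:3,:3]@np.array(P)+T[:3,3]
    return cv2.projectPoints(np.array([[c[0],-c[1],-c[2]]]),np.zeros(3),np.zeros(3),K,m['D'])[0].ravel()
def crop(im,n,x,y,w=50,h=45,s=7):
    c=im[max(0,y-h):y+h,max(0,x-w):x+w][:,:,::-1];cv2.imwrite(n,cv2.resize(c,None,fx=s,fy=s,interpolation=cv2.INTER_CUBIC))
E
python3 - <<'E'
from h import *
t=cv2.imread('pics/top0.png')[:,:,::-1];s=cv2.imread('pics/scene0.png')[:,:,::-1]
a=[]
for im,x,y in((t,331,224),(t,228,204),(s,222,225),(s,332,230)):
    c=im[y-40:y+40,x-40:x+40][:,:,::-1];a.append(cv2.resize(c,(390,290),interpolation=cv2.INTER_CUBIC))
cv2.imwrite('pics/c1.png',np.vstack([np.hstack(a[:2]),np.hstack(a[2:])]))
def blob(im,name,f,x,y,r):
    hsv=cv2.cvtColor(np.ascontiguousarray(im),cv2.COLOR_RGB2HSV);m=f(hsv).astype(np.uint8)
    k=np.zeros_like(m);k[y-r:y+r,x-r:x+r]=m[y-r:y+r,x-r:x+r]
    n,l,st,ce=cv2.connectedComponentsWithStats(k)
    i=1+np.argmax(st[1:,4]);pts=np.argwhere(l==i)[:,::-1].astype(np.float32)
    el=cv2.fitEllipse(cv2.convexHull(pts)) 
    print(name,st[i],ce[i],el);return el
org=lambda h:(h[...,0]<16)&(h[...,1]>130)&(h[...,2]>120)
brn=lambda h:(h[...,2]<90)&(h[...,1]>70)
for n,im,p,q in(("top",t,(228,204),(331,224)),("scene",s,(332,212),(221,217))):
    e=blob(im,n+" ring",org,*p,28); print(onz(n,e[0],.1)); 
    e=blob(im,n+" knob",brn,*q,14); print(onz(n,e[0],.046),onz(n,e[0],.032))
lt=lambda h:(h[...,2]>140)&(h[...,1]<60)
e=blob(t,"disc",lt,331,224,25);print(onz("top",e[0],.018))
E
```

```text
top ring [216 189  28  31 276] [230.75724638 203.68478261] ((228.7505645751953, 203.99073791503906), (28.183116912841797, 30.63323211669922), 0.08984172344207764)
[0.57706517 0.10403214 0.1       ]
top knob [328 220   9   8  54] [331.77777778 223.25925926] ((331.8006591796875, 223.26858520507812), (7.317827224731445, 8.37398624420166), 79.10811614990234)
[ 0.5425885  -0.12801714  0.046     ] [ 0.54319875 -0.12930601  0.032     ]
scene ring [316 203  35  14 175] [332.6        207.45714286] ((333.0093078613281, 210.30966186523438), (14.910496711730957, 34.027217864990234), 95.52191925048828)
[0.5745922  0.10425199 0.1       ]
scene knob [217 213   7  12  39] [221.05128205 217.43589744] ((220.22280883789062, 218.51287841796875), (7.8227105140686035, 11.414449691772461), 167.50050354003906)
[ 0.56443363 -0.12447271  0.046     ] [ 0.54439798 -0.13108864  0.032     ]
disc [317 212  27  26 287] [326.79442509 227.59581882] ((330.7521667480469, 223.4917755126953), (26.63670539855957, 27.92879295349121), 57.76289749145508)
[ 0.54322407 -0.12813673  0.018     ]
```

View pics/c1.png

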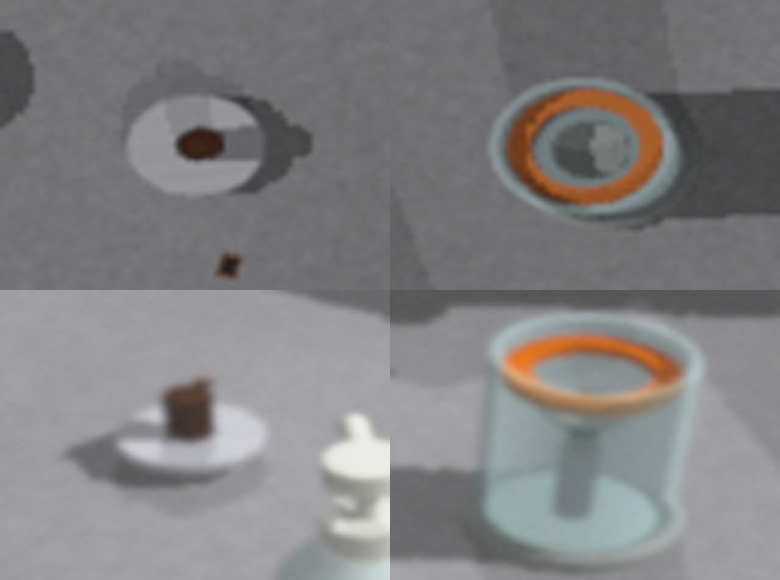

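```bash
cat >> h.py <<'E'
from scipy.spatial.transform import Rotation as R
def go(target):
    o=env.observe();r=R.from_rotvec(o['orientation']);d=np.array(target)-o['position']
    M=r.as_matrix()
    down=np.array([0,0,-1.]);tz=M[:,2];v=np.cross(tz,down)
    print('t',round(o['time'],2),'pos',o['position'].round(4),'F',o['ft_force'].round(2),'g',round(o['grip_width'],4))
    print('shift tool mm',(M.T@d*1e3).round(1),'level turn',(M.T@v).round(4)); print('tool x',M[:,0].round(3),'y',M[:,1].round(3))
E
python3 -c "
from h import *
go([.543,-.128,.2])"
```

```text
t 0.1 pos [0.2697 0.5631 0.2471] F [ 0.21 -0.14 -0.26] g 0.0854
shift tool mm [-545.1 -505.    48.1] level turn [-0.0022 -0.0002  0.    ]
tool x [-0.902  0.432  0.   ] y [ 0.432  0.902 -0.002]
```

```bash
python3 -m pendant '[[-20,-18.5,0,0,0,0,1],[-23,-21,0,0,0,0,1],[-23,-21,0,0,0,0,1],[-23,-21,0,0,0,0,1],[-23,-21,0,0,0,0,1],[-23,-21,0,0,0,0,1],[-23,-21,0,0,0,0,1],[-23,-21,0,0,0,0,1]]'
python3 -m pendant '[[-23,-21,0,0,0,0,0.8],[-23,-21,0,0,0,0,0.7],[-23,-21,0,0,0,0,0.7],[-23,-21,0,0,0,0,0.7],[-23,-21,0,0,0,0,0.7],[-23,-21,0,0,0,0,0.7],[-23,-21,0,0,0,0,0.7],[-23,-21,0,0,0,0,0.7]]'
python3 -m pendant '[[-23,-21,0,0,0,0,0.7],[-23,-21,0,0,0,0,0.7],[-23,-21,0,0,0,0,0.7],[-23,-21,0,0,0,0,0.7],[-23,-21,0,0,0,0,0.7],[-23,-21,0,0,0,0,0.7],[-20,-20,0,0,0,0,0.7],[0,0,0,0,0,0,0.7]]'
python3 -c "
from h import *
go([.543,-.128,.045])"
```

```text
time: 0.77
position: [0.3617, 0.3346, 0.2478]
orientation: [-0.695, -3.063, 0.001]
ft_force: [0.4, 0.7, 0.1]
grip_width: 0.0856
time: 1.43
position: [0.455, 0.1037, 0.2479]
orientation: [-0.696, -3.063, 0.0]
ft_force: [1.0, -0.1, 0.4]
grip_width: 0.0599
time: 2.1
position: [0.5356, -0.0993, 0.248]
orientation: [0.702, 3.061, -0.004]
ft_force: [0.5, 0.5, -0.0]
grip_width: 0.0599
t 2.1 pos [ 0.5356 -0.0993  0.248 ] F [ 0.48  0.52 -0.02] g 0.0599
shift tool mm [-18.8 -22.2 203.1] level turn [-0.0021  0.0017 -0.    ]
tool x [-0.9    0.436 -0.002] y [ 0.436  0.9   -0.002]
```

```bash
python3 -m pendant '[[-9,-11,20,0,0,0,0.7],[-10,-11,30,0,0,0,0.7],[0,0,35,0,0,0,0.7],[0,0,35,0,0,0,0.7],[0,0,25,0,0,0,0.7],[0,0,10,0,0,0,0.7],[0,0,0,0,0,0,0.7]]'
python3 - <<'E'
from h import *
go([.543,-.128,.045])
s=env.capture('scene');t=env.capture('top')
p=proj('scene',[.543,-.128,.05]);q=proj('top',[.543,-.128,.05])
a=[cv2.resize(i[int(c[1])-50:int(c[1])+50,int(c[0])-50:int(c[0])+50][:,:,::-1],(400,400),interpolation=cv2.INTER_CUBIC) for i,c in((s,p),(t,q))]
cv2.imwrite('pics/c2.png',np.hstack(a))
E
```

```text
time: 2.68
position: [0.5391, -0.1214, 0.0897]
orientation: [-0.694, -3.056, -0.002]
ft_force: [-0.5, 0.7, 0.3]
grip_width: 0.06
t 2.68 pos [ 0.5391 -0.1214  0.0897] F [-0.48  0.68  0.31] g 0.06
shift tool mm [-6.8 -4.3 44.6] level turn [-0.0007 -0.0079 -0.    ]
tool x [-0.902  0.432  0.008] y [ 0.432  0.902 -0.001]
```

View pics/c2.png

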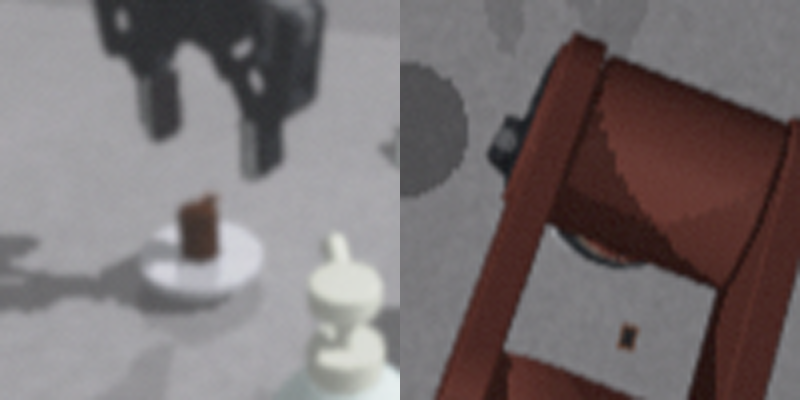

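```bash
python3 -m pendant '[[-3.5,-2,10,0,-0.008,0,0.7],[-3.5,-2.3,10,0,0,0,0.7],[0,0,10,0,0,0,0.7],[0,0,5,0,0,0,0.7],[0,0,0,0,0,0,0.7]]'
python3 - <<'E'
from h import *
go([.543,-.128,.044])
E
```

```text
time: 3.2
position: [0.5458, -0.1294, 0.0572]
orientation: [0.695, 3.058, -0.002]
ft_force: [-0.4, 0.6, -0.2]
grip_width: 0.06
t 3.2 pos [ 0.5458 -0.1294  0.0572] F [-0.36  0.63 -0.23] g 0.06
shift tool mm [ 3.2  0.  13.2] level turn [-0.0002  0.0055 -0.    ]
tool x [-0.902  0.432 -0.005] y [ 0.432  0.902 -0.   ]
```

```bash
for i in 1 2 3; do python3 -m pendant '[[0,0,0,0,0,0,0.7]]' >/dev/null
python3 - <<'E'
from h import *
go([.543,-.128,.044])
E
done
```

```text
t 3.28 pos [ 0.5465 -0.1296  0.0581] F [ 0.09 -0.34 -0.13] g 0.0594
shift tool mm [ 3.9 -0.1 14. ] level turn [-0.      0.0071  0.    ]
tool x [-0.902  0.432 -0.007] y [ 0.432  0.902 -0.   ]
t 3.37 pos [ 0.547  -0.1298  0.0587] F [-0.26  0.36  0.56] g 0.0596
shift tool mm [ 4.5 -0.1 14.6] level turn [0.0001 0.0084 0.    ]
tool x [-0.902  0.432 -0.008] y [0.432 0.902 0.   ]
t 3.45 pos [ 0.5472 -0.1299  0.0588] F [ 0.58  0.24 -0.14] g 0.0595
shift tool mm [ 4.7 -0.1 14.8] level turn [0.0001 0.0089 0.    ]
tool x [-0.902  0.432 -0.009] y [0.432 0.902 0.   ]
```

```bash
python3 -m pendant '[[2,0,5,0,0.008,0,0.7],[2,0,5,0,0,0,0.7],[0,0,4,0,0,0,0.7],[0,0,0,0,0,0,0.7],[0,0,0,0,0,0,0.7],[0,0,0,0,0,0,0.7],[0,0,0,0,0,0,0.7],[0,0,0,0,0,0,0.7]]'
python3 - <<'E'
from h import *
go([.543,-.128,.044])
s=env.capture('scene')
p=proj('scene',[.543,-.128,.05])
crop(s,'pics/c3.png',int(p[0]),int(p[1]),40,40,10)
E
```

```text
time: 4.12
position: [0.5435, -0.1282, 0.0446]
orientation: [0.696, 3.063, -0.0]
ft_force: [0.4, -0.3, 0.0]
grip_width: 0.0597
t 4.12 pos [ 0.5435 -0.1282  0.0446] F [ 0.36 -0.26  0.02] g 0.0597
shift tool mm [ 0.5 -0.   0.6] level turn [ 0.0001  0.0006 -0.    ]
tool x [-0.902  0.432 -0.001] y [0.432 0.902 0.   ]
```

View pics/c3.png

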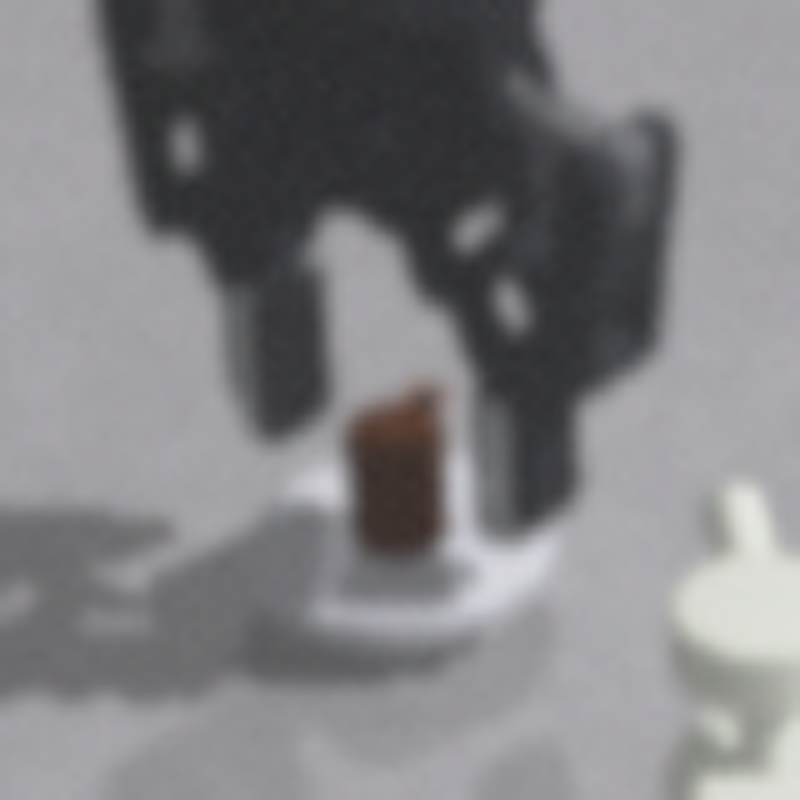

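The knob stands between the pads, at about (400,480) in the crop. I'll close the fingers on it.

```bash
python3 -m pendant '[[0,0,0,0,0,0,0.45],[0,0,0,0,0,0,0.4],[0,0,0,0,0,0,0.3],[0,0,0,0,0,0,0.2],[0,0,0,0,0,0,0],[0,0,0,0,0,0,0],[0,0,0,0,0,0,0],[0,0,0,0,0,0,0]]'
python3 -m pendant '[[0,0,-5,0,0,0,0],[0,0,-15,0,0,0,0],[0,0,-20,0,0,0,0],[0,0,-10,0,0,0,0],[0,0,0,0,0,0,0],[0,0,0,0,0,0,0],[0,0,0,0,0,0,0],[0,0,0,0,0,0,0]]'
python3 - <<'E'
from h import *
go([.543,-.128,.044])
s=env.capture('scene')
p=proj('scene',[.543,-.128,.1])
crop(s,'pics/c4.png',int(p[0]),int(p[1]),40,40,10)
E
```

```text
time: 4.83
position: [0.5434, -0.1282, 0.0446]
orientation: [0.696, 3.063, -0.0]
ft_force: [0.2, -1.3, 2.3]
grip_width: 0.0197
time: 5.5
position: [0.5421, -0.1276, 0.0929]
orientation: [-0.695, -3.061, -0.001]
ft_force: [0.2, 0.3, -2.5]
grip_width: 0.0199
t 5.5 pos [ 0.5421 -0.1276  0.0929] F [ 0.2   0.31 -2.52] g 0.0199
shift tool mm [-1.1  0.1 48.9] level turn [-0.0002 -0.0027 -0.    ]
tool x [-0.902  0.432  0.003] y [ 0.432  0.902 -0.   ]
```

View pics/c4.png

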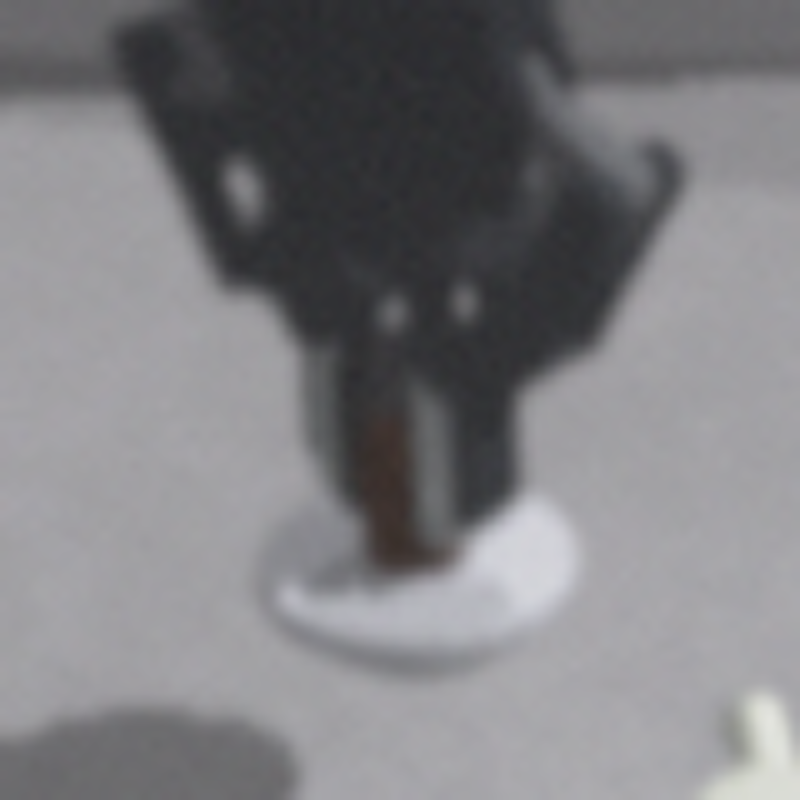

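```bash
cat >> h.py <<'E'
def tilt(im,c):
    # light disc in scene view: rim ellipse vs that of a level circle of the same centre
    hsv=cv2.cvtColor(np.ascontiguousarray(im),cv2.COLOR_RGB2HSV);print('V around', hsv[int(c[1])-3:int(c[1])+12:2,int(c[0]),:].tolist())
E
python3 - <<'E'
from h import *
s=env.capture('scene');cv2.imwrite('pics/s5.png',s[:,:,::-1])
o=env.observe();P=o['position'];print(P)
for dz in(-.027,-.037):
    pts=np.array([proj('scene',P+np.array([.0335*np.cos(a),.0335*np.sin(a),dz])) for a in np.linspace(0,2*np.pi,40)],np.float32)
    print(cv2.fitEllipse(pts),pts[:,0].min(),pts[:,0].max())
c=proj('scene',P+[0,0,-.027]).astype(int);print(c)
h=cv2.cvtColor(np.ascontiguousarray(s),cv2.COLOR_RGB2HSV)
for y in range(c[1]-8,c[1]+16): print(y,' '.join('%3d'%v for v in h[y,c[0]-20:c[0]+24,2]))
E
```

```text
[ 0.54228465 -0.1277055   0.09305541]
((221.0390167236328, 204.92039489746094), (16.755840301513672, 32.2323112487793), 86.33586120605469) 204.95497 237.11716
((221.31488037109375, 208.94754028320312), (16.91687774658203, 32.02412796020508), 86.23680114746094) 205.33528 237.28844
[221 204]
196 167 166 164 166 166 164 164 161 154 132 110  87  64  54  55  60  60  62  64  79  99 104  95  76  61  63  63  65  72 100 139 158 163 164 166 166 165 165 165 165 165 165 165 166
197 163 167 165 164 166 167 167 164 158 143 116  91  66  54  57  57  61  61  64  77  99 106  98  76  59  60  64  64  68  98 137 158 165 166 167 167 166 167 167 164 164 167 164 163
198 165 166 165 167 168 165 164 164 159 148 127  99  71  57  59  60  60  60  66  78 101 108 101  76  61  62  62  67  74 104 143 162 168 167 166 169 168 167 165 164 166 162 164 163
199 165 168 166 167 165 164 163 161 160 152 140 116  87  66  59  59  59  59  65  76  99 111 101  78  62  61  64  72  90 127 165 180 176 172 168 168 168 167 166 165 166 166 165 163
200 166 167 167 165 165 163 162 157 151 151 147 130 104  83  69  61  57  62  61  76  99 1
[... 2810 characters left out ...]
 164 165 166 164 163 161 159 153 146 142 138 132 128 125 128 131 133 136 138 142 143 149 154 163 170 171 171 172 174 172 171 172 173 170 168 168 167 168 170 170
217 165 166 164 166 164 164 164 164 165 164 163 162 161 158 154 144 139 139 136 137 140 142 147 150 155 161 167 170 171 173 174 174 173 174 172 170 171 168 169 167 169 170 171 171
218 166 167 163 166 164 164 164 165 163 164 166 166 166 168 165 163 158 155 153 155 157 157 161 164 167 171 172 170 170 172 172 173 173 172 171 170 169 169 167 168 167 170 170 169
219 164 163 163 162 162 164 167 165 165 165 163 167 168 168 169 169 167 165 164 165 167 168 166 168 170 172 170 171 170 171 171 174 172 172 172 171 170 170 169 170 170 169 170 171
```

The lid hangs level: its rim extremes are near (204.5,207) and (236.5,205), which matches a level disc centred under the TCP. Next I'll refine the mouth centre.

Run:
```python
from h import *
for n,c in(("top",(228,204)),("scene",(332,212))):
    im=cv2.imread(f'pics/{n}0.png');h=cv2.cvtColor(im,cv2.COLOR_BGR2HSV)
    for st in(90,120):
        m=((h[...,0]<20)&(h[...,1]>st)&(h[...,2]>50)).astype(np.uint8);k=np.zeros_like(m);k[c[1]-25:c[1]+25,c[0]-30:c[0]+30]=m[c[1]-25:c[1]+25,c[0]-30:c[0]+30]
        pts=np.argwhere(k)[:,::-1].astype(np.float32);e=cv2.fitEllipse(cv2.convexHull(pts));print(n,st,e,onz(n,e[0],.1).round(4))
        cs,hi=cv2.findContours(k,cv2.RETR_CCOMP,cv2.CHAIN_APPROX_NONE)
        for q,hh in zip(cs,hi[0]):
            if hh[3]>=0 and len(q)>15: e=cv2.fitEllipse(q);print(' hole',e,onz(n,e[0],.1).round(4))
im=cv2.imread('pics/top0.png');h=cv2.cvtColor(im,cv2.COLOR_BGR2HSV)
crop(im[:,:,::-1],'pics/c6.png',228,204,28,28,14)
m=((h[...,0]>75)&(h[...,0]<105)&(h[...,1]>25)).astype(np.uint8)*255
cv2.imwrite('pics/m6.png',cv2.resize(m[170:240,190:270],None,fx=7,fy=7,interpolation=0))
```

```text
top 90 ((227.56118774414062, 204.0062255859375), (31.43605613708496, 31.756582260131836), 17.804779052734375) [0.577  0.1066 0.1   ]
 hole ((227.69503784179688, 204.26588439941406), (22.955530166625977, 23.493370056152344), 36.32066345214844) [0.5764 0.1063 0.1   ]
top 120 ((227.6310577392578, 204.10398864746094), (30.856109619140625, 31.361003875732422), 66.70808410644531) [0.5768 0.1065 0.1   ]
 hole ((227.67063903808594, 204.24415588378906), (23.098243713378906, 23.991857528686523), 34.01974868774414) [0.5764 0.1064 0.1   ]
scene 90 ((332.5160827636719, 212.06439208984375), (20.16259002685547, 35.75908660888672), 93.94550323486328) [0.581  0.1036 0.1   ]
 hole ((333.1075744628906, 213.3501739501953), (13.830147743225098, 25.44253158569336), 95.13735961914062) [0.5853 0.1049 0.1   ]
scene 120 ((332.3725280761719, 211.19644165039062), (17.707611083984375, 34.350311279296875), 92.23808288574219) [0.578  0.1032 0.1   ]
```

View pics/c6.png

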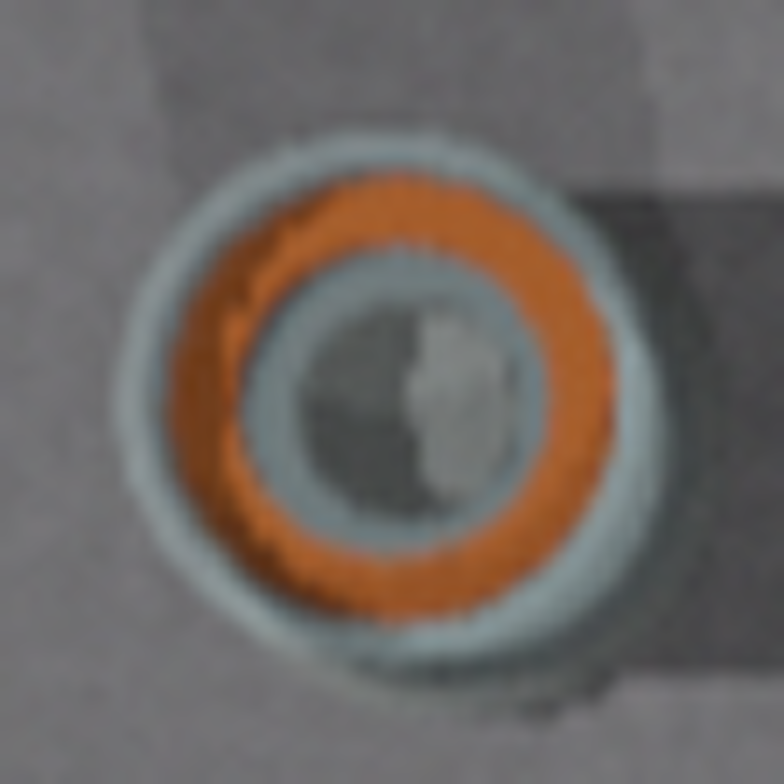

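View pics/m6.png

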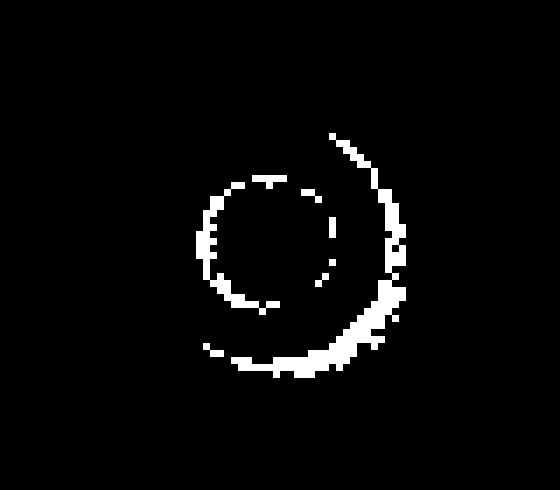

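```bash
python3 -c "
from h import *
print(onz('top',(281,124),.155))
go([.577,.106,.205])"
```

```text
[ 0.74503061 -0.0069331   0.155     ]
t 5.6 pos [ 0.5423 -0.1277  0.0931] F [ 0.53 -0.09 -1.42] g 0.0196
shift tool mm [  69.9  225.7 -111.8] level turn [-0.0002 -0.0023  0.    ]
tool x [-0.902  0.432  0.002] y [ 0.432  0.902 -0.   ]
```

```bash
python3 -m pendant '[[0,0,-10,0,0,0,0],[0,0,-20,0,0,0,0],[0,0,-30,0,0,0,0],[0,0,-30,0,0,0,0],[0,0,-15,0,0,0,0],[0,0,-7,0,0,0,0],[0,0,0,0,0,0,0],[2,7,0,0,0,0,0]]'
python3 -m pendant '[[5,16,0,0,0,0,0],[7,24,0,0,0,0,0],[9,28,0,0,0,0,0],[9,28,0,0,0,0,0],[9,28,0,0,0,0,0],[9,28,0,0,0,0,0],[8,24,0,0,0,0,0],[6,20,0,0,0,0,0]]'
python3 -m pendant '[[4,14,0,0,0,0,0],[2,8,0,0,0,0,0],[0,0,0,0,0,0,0],[0,0,0,0,0,0,0],[0,0,0,0,0,0,0],[0,0,0,0,0,0,0],[0,0,0,0,0,0,0],[0,0,0,0,0,0,0]]'
python3 -c "
from h import *
go([.577,.106,.205])"
```

```text
time: 6.27
position: [0.544, -0.1215, 0.2059]
orientation: [-0.698, -3.063, 0.001]
ft_force: [-0.5, -0.1, -2.1]
grip_width: 0.0198
time: 6.93
position: [0.5712, 0.0853, 0.2033]
orientation: [-0.693, -3.059, 0.001]
ft_force: [-0.5, 0.2, -2.1]
grip_width: 0.0194
time: 7.6
position: [0.5773, 0.1042, 0.2065]
orientation: [0.698, 3.063, -0.0]
ft_force: [-0.2, -0.5, -2.3]
grip_width: 0.0192
t 7.6 pos [0.5773 0.1042 0.2065] F [-0.24 -0.5  -2.34] g 0.0192
shift tool mm [1.1 1.4 1.5] level turn [-0.0001  0.0002 -0.    ]
tool x [-0.901  0.433 -0.   ] y [ 0.433  0.901 -0.   ]
```

```bash
python3 -m pendant '[[0.5,1,10,0,0,0,0],[0.5,0.5,15,0,0,0,0],[0,0,12,0,0,0,0],[0,0,8,0,0,0,0],[0,0,0,0,0,0,0],[0,0,0,0,0,0,0],[0,0,0,0,0,0,0],[0,0,0,0,0,0,0]]'
python3 - <<'E'
from h import *
go([.577,.106,.1366])
s=env.capture('scene');t=env.capture('top')
cv2.imwrite('pics/s7.png',s[:,:,::-1])
a=[cv2.resize(i[y-40:y+40,x-40:x+40][:,:,::-1],(400,600) if 0 else (400,400),interpolation=cv2.INTER_CUBIC) for i,x,y in((s,332,205),(t,228,204))]
cv2.imwrite('pics/c7.png',np.hstack(a))
E
```

```text
time: 8.27
position: [0.5778, 0.1069, 0.1623]
orientation: [0.696, 3.062, 0.001]
ft_force: [0.1, -0.7, -1.1]
grip_width: 0.0194
t 8.27 pos [0.5778 0.1069 0.1623] F [ 0.1  -0.75 -1.14] g 0.0194
shift tool mm [ 0.4 -1.2 25.7] level turn [ 0.0009  0.0016 -0.    ]
tool x [-0.902  0.432 -0.002] y [0.432 0.902 0.001]
```

View pics/c7.png

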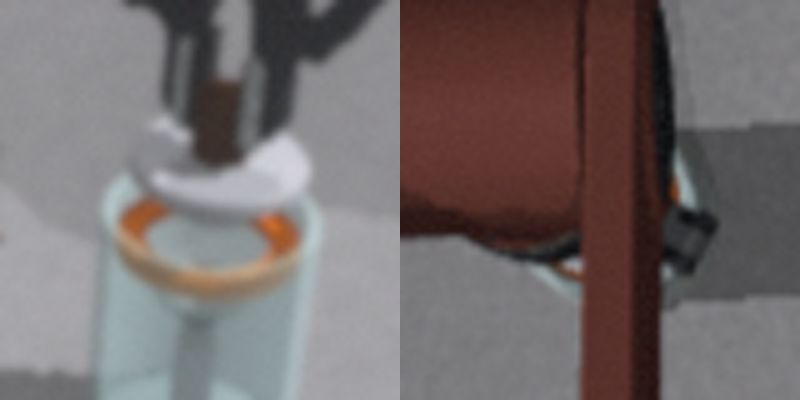

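Run:
```python
from h import *
C=np.array([.577,.106,0])
def ext(r,z,c=C):
    p=np.array([proj('scene',c+[r*np.cos(a),r*np.sin(a),z]) for a in np.linspace(0,6.28,60)]);return p.min(0).round(1),p.max(0).round(1)
def cr(v): return None
for n,r,z in(("rim out",.042,.11),("rim in",.0365,.11),("ring",.0365,.1),("hole",.025,.1),("lid top",.0335,.1623-.0446+.018),("foot",.047,0)):
    a,b=ext(r,z);print(n,a,b,'ctr',(a+b)/2,'crop', ((a-[292,165])+.5)*5,((b-[292,165])+.5)*5)
s=cv2.imread('pics/s7.png').astype(int)
for y in range(186,232,2): print(y,' '.join('%3d'%v for v in s[y,308:360,0]))
```

```text
rim out [312.2 195.4] [356.7 219. ] ctr [334.45 207.2 ] crop [103.5 154.5] [326.  272.5]
rim in [315.1 196.8] [353.8 217.3] ctr [334.45 207.05] crop [118.  161.5] [311.5 264. ]
ring [314.7 201.1] [353.1 221.8] ctr [333.9  211.45] crop [116. 183.] [308.  286.5]
hole [320.8 204.2] [347.  218.4] ctr [333.9 211.3] crop [146.5 198.5] [277.5 269.5]
lid top [317.7 186.1] [353.8 204.4] ctr [335.75 195.25] crop [131. 108.] [311.5 199.5]
foot [306.2 238.5] [352.3 267.3] ctr [329.25 252.9 ] crop [ 73.5 370. ] [304. 514.]
186 148 149 147 147 146 148 147 146 146 146 145 145 144 145 141 138 124 105 100 102  94  69  50  46  44  43  45  44  43  44  43  57  80 101 111 106  80  59  57  59  62  75 101 131 143 144 144 146 147 147 145 146
188 147 149 147 148 146 145 146 145 147 145 146 147 147 150 154 160 167 158 137 113  91  66  49  47  46  42  42  44  45  40  48  64  86 101 104  93  70  57  55  62  69  87 113 137 143 146 143 147 146 145 146 147
190 146 147 149 149 148 146 146 146 146 144 145 145 149 157 166 179 184 182 170 152 130 105  72  54  42  43  45  45  41  44  49  72  96 109 107  92  70  59  69 
[... 3591 characters left out ...]
 140 146 153 154 157 159 164 175 183 186 180 173 169 164 165 165
226 169 166 157 151 153 164 172 175 173 171 170 168 166 165 162 159 151 146 144 143 144 143 138 130 127 126 125 127 127 130 133 135 140 146 150 152 154 156 156 157 158 159 168 179 186 186 176 171 168 164 164 164
228 170 164 157 151 157 167 174 173 170 170 170 168 167 163 162 159 159 155 150 142 128 119 117 116 118 119 121 130 133 142 142 147 150 151 154 154 154 155 157 158 159 160 168 183 188 185 175 169 169 165 165 165
230 166 162 154 151 158 170 176 173 174 170 168 165 165 163 163 159 157 156 152 144 131 120 112 110 111 116 126 139 145 146 149 152 153 152 151 154 156 156 157 159 158 162 174 184 185 182 174 168 168 169 167 167
```

```bash
python3 -m pendant '[[0.5,-0.4,4,0,0,0,0],[0,0,4,0,0,0,0],[0,0,3,0,0,0,0],[0,0,2,0,0,0,0],[0,0,0,0,0,0,0],[0,0,0,0,0,0,0],[0,0,0,0,0,0,0],[0,0,0,0,0,0,0]]'
python3 -c "
from h import *
go([.577,.1065,.1366])"
```

```text
time: 9.03
position: [0.5766, 0.1067, 0.1485]
orientation: [0.696, 3.063, 0.0]
ft_force: [1.1, 0.9, -0.7]
grip_width: 0.0196
t 9.03 pos [0.5766 0.1067 0.1485] F [ 1.07  0.9  -0.73] g 0.0196
shift tool mm [-0.5 -0.1 11.9] level turn [0.0002 0.0003 0.    ]
tool x [-0.902  0.432 -0.   ] y [0.432 0.902 0.   ]
```

```bash
python3 -m pendant '[[0,0,1.5,0,0,0,0],[0,0,1.5,0,0,0,0],[0,0,0,0,0,0,0],[0,0,0,0,0,0,0]]'
python3 -m pendant '[[0,0,1.5,0,0,0,0],[0,0,1.5,0,0,0,0],[0,0,0,0,0,0,0],[0,0,0,0,0,0,0]]'
python3 -m pendant '[[0,0,1,0,0,0,0],[0,0,1,0,0,0,0],[0,0,0,0,0,0,0],[0,0,0,0,0,0,0]]'
```

```text
time: 9.37
position: [0.5763, 0.1067, 0.1451]
orientation: [-0.696, -3.063, 0.0]
ft_force: [-0.3, -0.0, -1.0]
grip_width: 0.0198
time: 9.7
position: [0.5763, 0.1067, 0.1421]
orientation: [-0.696, -3.063, 0.0]
ft_force: [0.2, -0.6, -1.1]
grip_width: 0.0195
time: 10.03
position: [0.5763, 0.1067, 0.1402]
orientation: [-0.696, -3.063, 0.0]
ft_force: [0.6, 0.8, -1.8]
grip_width: 0.0198
```

```bash
for i in 1; do python3 -m pendant '[[0,0,1,0,0,0,0],[0,0,1,0,0,0,0],[0,0,0,0,0,0,0],[0,0,0,0,0,0,0]]'
python3 -m pendant '[[0,0,0.8,0,0,0,0],[0,0,0,0,0,0,0],[0,0,0,0,0,0,0]]'; done
python3 - <<'E'
from h import *
s=env.capture('scene')
crop(s,'pics/c8.png',333,205,40,40,10)
E
```

```text
time: 10.37
position: [0.5763, 0.1067, 0.1382]
orientation: [-0.696, -3.063, 0.0]
ft_force: [0.3, 0.0, -2.5]
grip_width: 0.0202
time: 10.62
position: [0.5764, 0.1067, 0.1375]
orientation: [-0.696, -3.063, 0.0]
ft_force: [-0.1, -0.0, -1.5]
grip_width: 0.0196
```

View pics/c8.png

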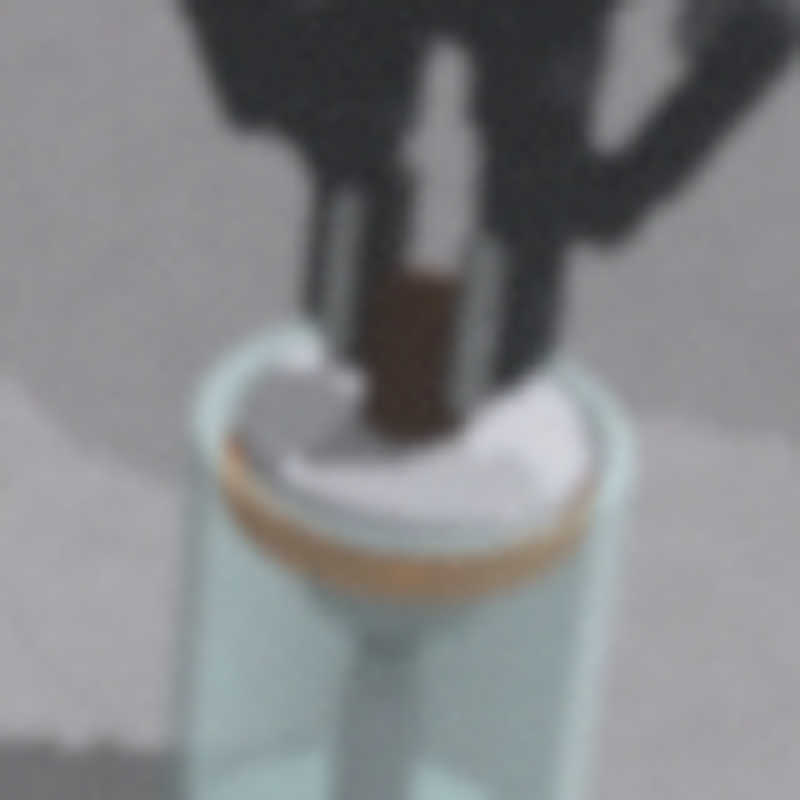

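The lid sits centred and level in the mouth, with the disc spanning about 240–600 px of the 200–630 px rim. It's about 1 mm above the ring.

```bash
python3 -m pendant '[[0,0,0.6,0,0,0,0],[0,0,0,0,0,0,0],[0,0,0,0,0,0,0]]'
python3 -m pendant '[[0,0,0.5,0,0,0,0],[0,0,0,0,0,0,0],[0,0,0,0,0,0,0]]'
python3 -m pendant '[[0,0,0.4,0,0,0,0],[0,0,0,0,0,0,0],[0,0,0,0,0,0,0]]'
```

```text
time: 10.92
position: [0.5764, 0.1067, 0.1369]
orientation: [-0.696, -3.063, 0.0]
ft_force: [-0.3, -0.6, -1.6]
grip_width: 0.0198
time: 11.17
position: [0.5765, 0.1067, 0.1367]
orientation: [0.696, 3.063, 0.0]
ft_force: [1.1, -0.3, 0.1]
grip_width: 0.0196
time: 11.42
position: [0.5766, 0.1067, 0.1365]
orientation: [0.696, 3.063, 0.0]
ft_force: [-1.4, 0.8, 3.7]
grip_width: 0.0199
```

```bash
python3 -m pendant '[[0,0,0,0,0,0,0.3],[0,0,0,0,0,0,0.4],[0,0,0,0,0,0,0.45],[0,0,0,0,0,0,0.45],[0,0,-5,0,0,0,0.45],[0,0,-15,0,0,0,0.45],[0,0,-15,0,0,0,0.45],[0,0,-5,0,0,0,0.45]]'
python3 -m pendant '[[0,0,0,0,0,0,0.3],[0,0,0,0,0,0,0],[0,0,0,0,0,0,0],[0,0,0,0,0,0,0],[0,0,0,0,0,0,0],[0,0,0,0,0,0,0]]'
python3 - <<'E'
from h import *
go([.5768,.1067,.160])
s=env.capture('scene')
crop(s,'pics/c9.png',333,205,40,40,10)
E
```

```text
time: 12.08
position: [0.578, 0.1068, 0.1787]
orientation: [0.695, 3.06, 0.002]
ft_force: [0.2, 0.2, 0.8]
grip_width: 0.0384
time: 12.58
position: [0.5759, 0.1067, 0.1752]
orientation: [-0.696, -3.062, 0.001]
ft_force: [0.7, -0.3, -0.2]
grip_width: -0.0002
t 12.58 pos [0.5759 0.1067 0.1752] F [ 0.71 -0.31 -0.15] g -0.0002
shift tool mm [-0.8  0.4 15.2] level turn [-0.0007 -0.0012  0.    ]
tool x [-0.902  0.432  0.001] y [ 0.432  0.902 -0.001]
```

View pics/c9.png

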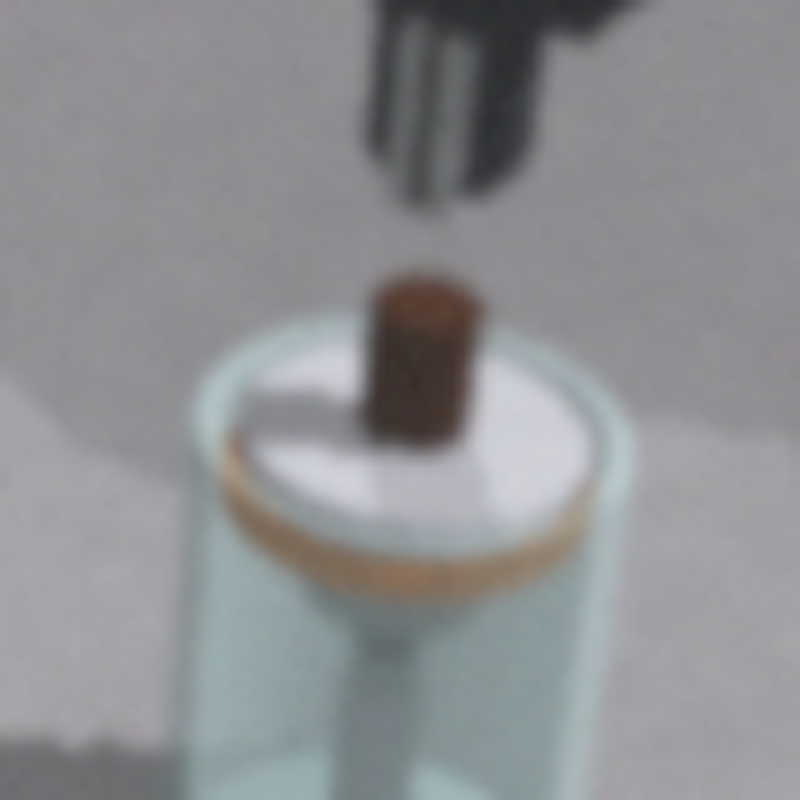

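The lid now rests level and centred, and the shut fingertips are above the knob at about (428,298). I'll descend and press.

```bash
python3 -c "
from h import *
print(onz('scene',(335.3,194.3),.138))"
python3 -m pendant '[[0,0,5,0,0,0,0],[0,0,6,0,0,0,0],[0,0,4,0,0,0,0],[0,0,0,0,0,0,0],[0,0,0,0,0,0,0],[0,0,0,0,0,0,0]]'
python3 -m pendant '[[0,0,1,0,0,0,0],[0,0,1,0,0,0,0],[0,0,0,0,0,0,0],[0,0,0,0,0,0,0]]'
```

```text
[0.57886696 0.10509233 0.138     ]
time: 13.13
position: [0.5764, 0.1067, 0.1608]
orientation: [-0.696, -3.063, 0.0]
ft_force: [0.2, 0.4, 0.1]
grip_width: -0.0
time: 13.47
position: [0.5765, 0.1067, 0.1591]
orientation: [0.696, 3.063, 0.0]
ft_force: [0.2, -0.0, -0.3]
grip_width: -0.0003
```

```bash
for i in 1; do
python3 -m pendant '[[0,0,1,0,0,0,0],[0,0,1,0,0,0,0],[0,0,0,0,0,0,0]]'
python3 -m pendant '[[0,0,1,0,0,0,0],[0,0,0,0,0,0,0],[0,0,0,0,0,0,0]]'
python3 -m pendant '[[0,0,1,0,0,0,0],[0,0,0,0,0,0,0],[0,0,0,0,0,0,0]]'
python3 -m pendant '[[0,0,1,0,0,0,0],[0,0,0,0,0,0,0],[0,0,0,0,0,0,0]]'
done
```

```text
time: 13.72
position: [0.5762, 0.1067, 0.1568]
orientation: [-0.696, -3.063, 0.0]
ft_force: [0.5, -0.7, 0.7]
grip_width: -0.0003
time: 13.97
position: [0.5764, 0.1067, 0.1559]
orientation: [-0.696, -3.063, 0.0]
ft_force: [-0.3, -0.5, -0.1]
grip_width: -0.0003
time: 14.22
position: [0.5764, 0.1067, 0.155]
orientation: [-0.696, -3.064, 0.0]
ft_force: [0.0, 0.7, -0.2]
grip_width: 0.0002
time: 14.47
position: [0.5765, 0.1068, 0.1543]
orientation: [0.696, 3.063, 0.0]
ft_force: [-0.7, 0.5, 2.2]
grip_width: -0.0003
```

```bash
for i in 1; do
python3 -m pendant '[[0,0,0.5,0,0,0,0],[0,0,0,0,0,0,0]]'
python3 -m pendant '[[0,0,0.5,0,0,0,0],[0,0,0,0,0,0,0]]'
python3 -m pendant '[[0,0,0.5,0,0,0,0],[0,0,0,0,0,0,0]]'
python3 -m pendant '[[0,0,0.5,0,0,0,0],[0,0,0,0,0,0,0]]'
done | grep -E 'pos|ft'
```

```text
position: [0.5765, 0.1067, 0.1537]
ft_force: [-1.5, -0.3, 2.8]
position: [0.5765, 0.1067, 0.1531]
ft_force: [-0.7, -0.1, 3.7]
position: [0.5765, 0.1067, 0.1525]
ft_force: [-1.1, -0.0, 1.9]
position: [0.5765, 0.1067, 0.1519]
ft_force: [-0.9, 0.1, 2.3]
```

```bash
for i in 1; do
python3 -m pendant '[[0,0,0.5,0,0,0,0],[0,0,0,0,0,0,0]]'
python3 -m pendant '[[0,0,0.5,0,0,0,0],[0,0,0,0,0,0,0]]'
python3 -m pendant '[[0,0,0.5,0,0,0,0],[0,0,0,0,0,0,0]]'
python3 -m pendant '[[0,0,0.5,0,0,0,0],[0,0,0,0,0,0,0]]'
done | grep -E 'pos|ft'
```

```text
position: [0.5765, 0.1067, 0.1514]
ft_force: [-0.4, 0.9, 2.4]
position: [0.5765, 0.1067, 0.1509]
ft_force: [0.0, -0.1, 2.4]
position: [0.5764, 0.1067, 0.1504]
ft_force: [-1.2, -0.1, 2.1]
position: [0.5764, 0.1067, 0.1499]
ft_force: [-0.3, 0.2, 2.1]
```

```bash
for i in 1; do
python3 -m pendant '[[0,0,0.5,0,0,0,0],[0,0,0,0,0,0,0]]'
python3 -m pendant '[[0,0,0.5,0,0,0,0],[0,0,0,0,0,0,0]]'
done | grep -E 'pos|ft'
```

```text
position: [0.5764, 0.1067, 0.1495]
ft_force: [-1.2, 0.7, 3.4]
position: [0.5764, 0.1067, 0.1489]
ft_force: [-1.0, 0.4, 2.1]
```

```bash
for i in 1; do
python3 -m pendant '[[0,0,0.5,0,0,0,0],[0,0,0,0,0,0,0]]'
python3 -m pendant '[[0,0,0.5,0,0,0,0],[0,0,0,0,0,0,0]]'
python3 -m pendant '[[0,0,0.5,0,0,0,0],[0,0,0,0,0,0,0]]'
python3 -m pendant '[[0,0,0.5,0,0,0,0],[0,0,0,0,0,0,0]]'
done | grep -E 'pos|ft'
```

```text
position: [0.5764, 0.1067, 0.1484]
ft_force: [-1.0, 0.2, 2.2]
position: [0.5764, 0.1067, 0.1479]
ft_force: [-0.2, -1.0, 2.2]
position: [0.5764, 0.1067, 0.1474]
ft_force: [-0.1, 0.3, 2.4]
position: [0.5764, 0.1067, 0.1469]
ft_force: [-0.8, -0.5, 2.7]
```

```bash
for i in 1; do
python3 -m pendant '[[0,0,0.5,0,0,0,0],[0,0,0,0,0,0,0]]'
python3 -m pendant '[[0,0,0.5,0,0,0,0],[0,0,0,0,0,0,0]]'
python3 -m pendant '[[0,0,0.5,0,0,0,0],[0,0,0,0,0,0,0]]'
python3 -m pendant '[[0,0,0.5,0,0,0,0],[0,0,0,0,0,0,0]]'
done | grep -E 'pos|ft'
```

```text
position: [0.5764, 0.1067, 0.1464]
ft_force: [-0.8, -0.3, 3.0]
position: [0.5764, 0.1067, 0.1459]
ft_force: [-0.5, -0.0, 2.7]
position: [0.5764, 0.1067, 0.1454]
ft_force: [-0.9, 0.1, 3.6]
position: [0.5764, 0.1067, 0.1449]
ft_force: [-0.6, 0.2, 2.8]
```

```bash
for i in 1; do
python3 -m pendant '[[0,0,0.5,0,0,0,0],[0,0,0,0,0,0,0]]'
python3 -m pendant '[[0,0,0.5,0,0,0,0],[0,0,0,0,0,0,0]]'
python3 -m pendant '[[0,0,0.5,0,0,0,0],[0,0,0,0,0,0,0]]'
python3 -m pendant '[[0,0,0.5,0,0,0,0],[0,0,0,0,0,0,0]]'
done | grep -E 'pos|ft'
```

```text
position: [0.5764, 0.1067, 0.1444]
ft_force: [0.1, 0.2, 2.8]
position: [0.5764, 0.1067, 0.1439]
ft_force: [-1.2, -0.2, 3.1]
position: [0.5764, 0.1067, 0.1434]
ft_force: [-0.3, -0.2, 3.3]
position: [0.5764, 0.1067, 0.1429]
ft_force: [0.1, -0.3, 2.5]
```

```bash
for i in 1; do
python3 -m pendant '[[0,0,0.5,0,0,0,0],[0,0,0,0,0,0,0]]'
python3 -m pendant '[[0,0,0.5,0,0,0,0],[0,0,0,0,0,0,0]]'
python3 -m pendant '[[0,0,0.5,0,0,0,0],[0,0,0,0,0,0,0]]'
python3 -m pendant '[[0,0,0.5,0,0,0,0],[0,0,0,0,0,0,0]]'
done | grep -E 'pos|ft'
```

```text
position: [0.5764, 0.1067, 0.1424]
ft_force: [-0.6, -0.4, 1.9]
position: [0.5764, 0.1067, 0.1419]
ft_force: [-0.7, 0.5, 1.5]
position: [0.5765, 0.1067, 0.1414]
ft_force: [-1.0, 0.2, 2.2]
position: [0.5764, 0.1067, 0.1409]
ft_force: [0.3, -0.4, 2.6]
```

```bash
for i in 1; do
python3 -m pendant '[[0,0,0.5,0,0,0,0],[0,0,0,0,0,0,0]]'
python3 -m pendant '[[0,0,0.5,0,0,0,0],[0,0,0,0,0,0,0]]'
python3 -m pendant '[[0,0,0.5,0,0,0,0],[0,0,0,0,0,0,0]]'
python3 -m pendant '[[0,0,0.5,0,0,0,0],[0,0,0,0,0,0,0]]'
done | grep -E 'pos|ft'
```

```text
position: [0.5764, 0.1067, 0.1404]
ft_force: [-0.3, 0.4, 2.3]
position: [0.5764, 0.1067, 0.1399]
ft_force: [0.0, -0.1, 2.4]
position: [0.5764, 0.1067, 0.1394]
ft_force: [0.5, 0.4, 2.2]
position: [0.5764, 0.1067, 0.1389]
ft_force: [-0.3, 0.9, 1.3]
```

```bash
for i in 1; do
python3 -m pendant '[[0,0,0.5,0,0,0,0],[0,0,0,0,0,0,0]]'
python3 -m pendant '[[0,0,0.5,0,0,0,0],[0,0,0,0,0,0,0]]'
python3 -m pendant '[[0,0,0.5,0,0,0,0],[0,0,0,0,0,0,0]]'
python3 -m pendant '[[0,0,0.5,0,0,0,0],[0,0,0,0,0,0,0]]'
done | grep -E 'pos|ft'
python3 - <<'E'
from h import *
s=env.capture('scene')
crop(s,'pics/c10.png',333,205,40,40,10)
E
```

```text
position: [0.5765, 0.1067, 0.1387]
ft_force: [-0.4, 1.0, 4.0]
position: [0.5765, 0.1067, 0.1386]
ft_force: [-0.8, -0.2, 4.8]
position: [0.5765, 0.1068, 0.1385]
ft_force: [-2.0, 0.3, 6.5]
position: [0.5766, 0.1067, 0.1383]
ft_force: [-2.8, 0.8, 8.5]
```

View pics/c10.png

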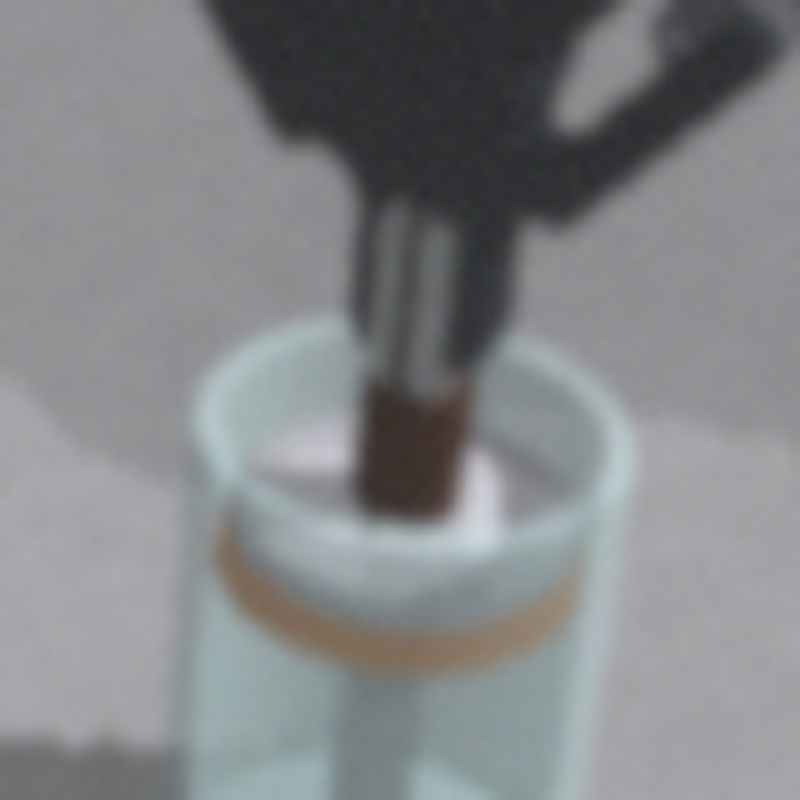

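Resistance is building at 8.5 N, so the boss is on the catch. The picture shows the lid level, about 16 mm down. From here I take smaller steps.

```bash
for i in 1; do
python3 -m pendant '[[0,0,0.4,0,0,0,0],[0,0,0,0,0,0,0]]'
python3 -m pendant '[[0,0,0.4,0,0,0,0],[0,0,0,0,0,0,0]]'
done | grep -E 'pos|ft'
```

```text
position: [0.5766, 0.1068, 0.1382]
ft_force: [-4.1, -0.9, 8.7]
position: [0.5766, 0.1068, 0.138]
ft_force: [-4.6, -0.4, 10.5]
```

```bash
for i in 1; do
python3 -m pendant '[[0,0,0.3,0,0,0,0],[0,0,0,0,0,0,0]]'
python3 -m pendant '[[0,0,0.3,0,0,0,0],[0,0,0,0,0,0,0]]'
done | grep -E 'pos|ft'
```

```text
position: [0.5767, 0.1068, 0.1378]
ft_force: [-3.9, -0.5, 11.5]
position: [0.5766, 0.1068, 0.1376]
ft_force: [-4.2, 0.5, 11.1]
```

```bash
for i in 1; do
python3 -m pendant '[[0,0,0.3,0,0,0,0],[0,0,0,0,0,0,0]]'
python3 -m pendant '[[0,0,0.3,0,0,0,0],[0,0,0,0,0,0,0]]'
done | grep -E 'pos|ft'
```

```text
position: [0.5766, 0.1068, 0.1372]
ft_force: [-3.6, -1.3, 11.0]
position: [0.5766, 0.1068, 0.1363]
ft_force: [-2.3, 0.8, 5.3]
```

```bash
for i in 1; do
python3 -m pendant '[[0,0,0,0,0,0,0]]'
python3 -m pendant '[[0,0,0,0,0,0,0]]'
python3 -m pendant '[[0,0,0,0,0,0,0]]'
done | grep -E 'pos|ft'
```

```text
position: [0.5765, 0.1068, 0.1355]
ft_force: [-0.7, 0.8, 2.8]
position: [0.5765, 0.1068, 0.135]
ft_force: [-0.5, -0.3, 2.1]
position: [0.5765, 0.1068, 0.1349]
ft_force: [-0.6, 0.9, 2.7]
```

The force peaked at 11.5 N and fell back to drag, with travel past 3 mm, so the catch has snapped. I'll ease off and withdraw.

```bash
python3 -m pendant '[[0,0,-2,0,0,0,0],[0,0,-5,0,0,0,0],[0,0,-15,0,0,0,0],[0,0,-25,0,0,0,0],[0,0,-25,0,0,0,0],[0,0,-15,0,0,0,0],[0,0,0,0,0,0,0],[0,0,0,0,0,0,0]]'
python3 -m pendant '[[0,0,0,0,0,0,0],[0,0,0,0,0,0,0],[0,0,0,0,0,0,0],[0,0,0,0,0,0,0]]'
python3 - <<'E'
from h import *
s=env.capture('scene');t=env.capture('top')
a=[cv2.resize(s[160:250,285:385][:,:,::-1],(500,450),interpolation=cv2.INTER_CUBIC),cv2.resize(s[100:330,100:480][:,:,::-1],None,fx=.6,fy=450/230)]
crop(s,'pics/c11.png',333,205,40,40,8);cv2.imwrite('pics/s11.png',s[:,:,::-1])
E
```

```text
time: 22.1
position: [0.5769, 0.1067, 0.2228]
orientation: [0.696, 3.062, 0.001]
ft_force: [-0.5, -0.1, -0.7]
grip_width: 0.0004
time: 22.43
position: [0.5755, 0.1066, 0.2204]
orientation: [-0.695, -3.061, 0.001]
ft_force: [-0.0, -0.4, 0.6]
grip_width: -0.0001
```

View pics/c11.png

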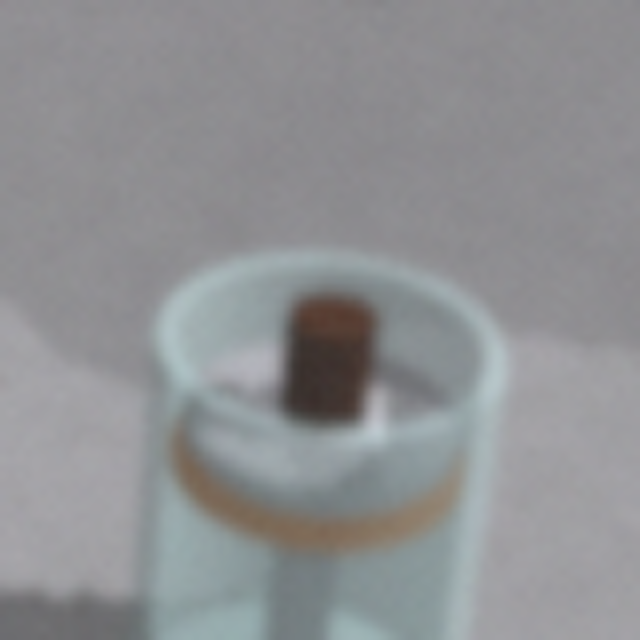

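View pics/s11.png

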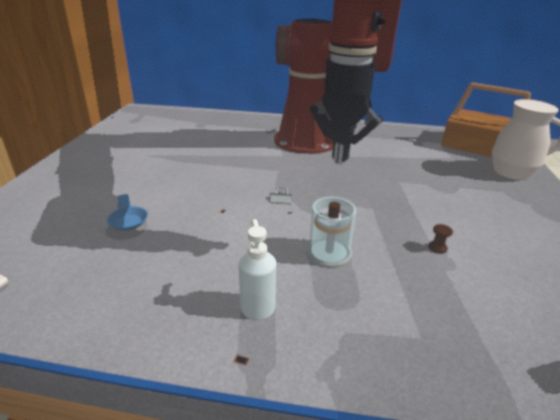

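The lid sits deep, level and centred, with its knob at about (333,208). The gripper is clear, and the bottle, spool, spoon rest and clip are where they started.

```bash
python3 -c "
from cell import env
print(env.observe()['qd'].round(3),env.observe()['time']); print(env.sign_off())"
```

```text
[-0.001 -0.006 -0.005  0.     0.002  0.   ] 22.5333
the job is handed in; nothing more can be done
None
```

The canister is closed: I set the lid on the sealing ring by its knob, let go, and pressed the knob straight down with the shut fingertips until the catch snapped. I handed the job in at about 22.5 s; it gives no verdict, so the results below are my own readings.

- **Press:** Drag was about 2–3 N. The catch met the boss roughly 16 mm down, and the highest push I read was 11.5 N. The force then fell back to about 2.5 N with the tool about 4 mm past first contact, and I withdrew.
- **Snap:** I judged this from force and travel only, because the click plate can't be seen under the lid. A sideways force of up to 4.6 N appeared near the peak and went away after the snap.
- **Last check:** The final scene picture shows the lid deep, level and centred. The gripper is about 9 cm above it, and the bottle, spool, spoon rest and clip look unmoved by eye; I did not measure their positions again.
- **Camera disagreement:** The two cameras put the mouth centre 1–3 mm apart. I used the top view and checked lid against rim in the scene view; the lid went in without any contact force I could read.

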